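# Refit the cup plate under the lid's lip and hold it down

## Robot

A 6-joint arm with a two-finger parallel gripper is mounted at the origin on the work surface. World frame = base frame: x ahead of the robot, y to its left, z up, the work surface at z = 0. Lengths are in m, angles in rad, forces in N, time in s.
With the tool pointing down it reaches from about 0.3 to 0.75 m from the base axis. Payload 8.5 kg.
Tool frame: the origin (TCP) lies between the finger pads; the fingertips stand manip.tcp_to_tips ahead of it and the grasp point (between the pads) lies 3 mm ahead of it (manip.tcp_to_tips is the distance from the TCP to the fingertips, in m); z points along the fingers, y is the line along which they close (so a half turn about z gives the same grasp; the last joint's range is limited). The gripper opens to 85 mm and grips with 20 to 120 N. Pads are 22 mm wide; open, the fingers measure 114 mm over their backs; the gripper's body (76 mm by 85 mm) begins 54 mm behind the grasp point. The pads swing forward as they close: fully open they stand 13 mm farther back than shut.
Start: joints at [-1.373, 0.381, 1.297, -0, 1.464, -0.215], TCP at [0.221, -0.504, 0.253] pointing down, gripper open.
Joint ranges: [-3.11, 3.11], [-0.89, 2.33], [0.22, 2.48], [-1.42, 4.56], [0.17, 2.85], [-2.88, 2.88]. Speed limits (rad/s): [2.39, 2.39, 3.14, 3.14, 3.14, 3.14].

## Interface

Orientations are given as a rotation vector (axis times angle).
In Python, from cell import status, optics, manip, masks_of gives the robot as it stands.
- The arm moves only by the shell command python3 -m pendant 'ROWS' [FORCE]. ROWS is JSON, a list that holds one entry, the list of rows, each a list of 7 numbers: the shift along the tool's x, y, z scaled (see below), then the turn, a rotation vector about the tool's x, y, z scaled (see below), then the opening, from -1 (shut) to 1 (fully open). In form: [[[tx, ty, tz, wx, wy, wz, gripper], ...]]. A call has 1 to 20 rows; each row is the pose to reach, as a shift and turn from the pose commanded when the call began, along the tool's axes at that moment, turning the shorter way round; what a row does not reach only later rows make up. The controller multiplies each number of a shift by 500 mm and each number of a turn by 360 degrees. A row lasts 1/8 s, in which the tool goes at most 62.5 mm and 10.7 degrees, less where a joint would pass 70% of its speed; a pose out of reach is approached as far as the arm can. A call with a number of a shift or a turn outside -1 to 1 is refused whole. A call with a gripper value outside its range is refused whole. The fingers move at their own pace and stop on an object; FORCE is the grip in N (left out, the last holds). Time passes only in rows, so rows that repeat a pose let the fingers close. It gives the time, the measured TCP pose, the force, the opening and the grip force at its end, in the units of the state.
- status.read_state(): the state, without advancing time (a new reading comes with each control period).
- optics.get_image(name): name is "side" or "top"; returns a dict with "color" (420x560x3 uint8, red, green, blue), "K" (3x3 intrinsics, pixels), "distortion" ([k1, k2, p1, p2, k3] as OpenCV has them; the pictures are not rectified), "world_from_camera" (4x4, takes a point from camera to world coordinates). Camera axes: x right, y down, z forward; pixel columns grow to the right and rows downward; lengths in m; the calibration is good to about 2 mm. A picture is of the moment at which its call begins. There is no depth.
- manip.hand_in(): hands the job in; it is judged then, once.
Trained networks look in the newest picture that a camera, given by its name, has taken for a name from the list of things; names that differ only in an ending like _2 or _b are one class to them, and where a whole thing is asked for, a point or a joint stands for the part that bears it (a point fixed in the world has none). Each returns a list of dicts, best first, with "score" (0 to 1); they miss things now and then, are a little off and sometimes report something else, mostly with a low value. They report only what shows in the picture. A call takes as long as a camera call. They do not tell look-alikes from the thing itself.
- masks_of(camera, name): "mask" (420x560 bool, what is visible of it) and "centre" ([column, row] in pixels, amid what is visible of it).
The state is a dict: "time": time; "joint_positions": joint angles; "dq": joint speeds; "joint_efforts": joint torques, N m; "position": TCP position; "ee_rot": TCP orientation; "ft_force": force on the tool from outside, world axes, zero at the start; "torque": the same for the moment, N m; "width": finger opening in m; "grip_force": force on a finger pad.
Only numpy, scipy, OpenCV 4.12 (cv2) and the standard library are available. Lean on these libraries where they do the work, as an engineer would, in place of code of your own. Each camera call takes 0.05 s, during which the arm holds its last target. There are 200 camera calls.

## Task

Refit the steel cup plate in the recess of the coffee machine's top cover: tuck its plain front edge fully under the lip of the closed hopper lid, without lifting the lid, then press its rear with the rail down against the sprung warmer bar until the plate lies flat in the recess. Finish while still holding it pressed flat with the gripper, ready for the screws, and leave the other things on the bench where they are.

Things in the scene. Friction and masses are not known exactly. Their poses are not given: they have to be found in the camera images.
- plate: Loose ribbed steel cup plate, 96 mm (its x) by 200 mm (y), 4 mm thick, 0.2 to 0.45 kg, lying flat on the bench, rail up. Origin: centre of its underside; z up; +x points to its front, the plain edge without rail, which is to be tucked. Centre of mass about 10 mm behind the origin. Side rails at y = -89 and +89 mm run from the rear rail forward to x = 21 mm.
- plate_front (a point): Middle of the plate's plain front edge, half way up its thickness: (48, 0, 2) mm in the plate's frame, same axes.
- rail_mid (a point): Middle of the cup rail along the plate's rear: a straight bar 10 mm thick (plate's x), 14 mm high and 186 mm long (y), on thin posts at its ends; this point is at (-40, 0, 33) mm in the plate's frame, so 22 mm are free between bar and plate. The bar can be pinched from above across its thickness.
- cover: Black top cover of a coffee machine, 304 mm (its x) by 244 mm (y), 65 mm tall, lying on the bench and fixed there. Origin: on the bench surface below the middle of the plate's recess; z up; +x points from the recess to the lid. Outer edges at x = -68 and +236 mm.
- recess (a point): Middle of the recess's grey floor: (0, 0, 50) mm in the cover's frame, same axes. Its walls are 10 mm high: rear wall at x = -54, front wall at +51, side walls at y = -104 and +104 mm. The seated plate lies flat on this floor, its origin within a few mm of this point, axes along the cover's.
- lip (a point): Middle of the lower edge of the closed lid's lip, (36, 0, 60) mm in the cover's frame; on the lid an 8 mm bright trim marks it. The slot under the lip is 10 mm high and 15 mm deep; the edge should go in 9 mm or more. Lip and rear wall are only 90 mm apart: the plate goes in tilted (about 0.17 rad), front edge first and low, rear raised over the rear wall, then is laid down.
- lid (a joint): Opening angle of the black hopper lid (190 x 236 x 5 mm, 0.35 kg), hinged freely along its far edge 190 mm beyond the lip; 0 is closed, positive raises the lip (0.01 rad is 1.9 mm at the lip). Only its own weight keeps it closed; about 2 N under the lip lift it.
- warmer (a joint): Depression in m of the copper-coloured warmer bar, 20 mm (x) by 140 mm (y), centred at x = -38 mm in the cover's frame, below the rail of the seated plate. Springs hold it 6 mm proud of the recess floor at 0; flush at 0.006, its end stop. It takes about 6 N to start and 9 N to press home, more than the plate's weight: the rear springs up unless pressed.
- screwdriver: red-handled screwdriver, 190 mm long, lying across the bench beyond the plate; a bystander
- screw_dish: small round steel dish of brass screws, 72 mm across and 22 mm tall, standing beyond the screwdriver; a bystander
- mug: white ceramic mug, 82 mm across and 95 mm tall, at the left of the bench; a bystander
- multimeter: yellow and black multimeter lying flat, 150 x 74 x 44 mm, at the right of the bench; a bystander
- lube: white bottle of lubricant with a red cap, 44 mm across and 115 mm tall, at the right of the bench; a bystander
- brew_group: white and grey brewing unit of the coffee machine, 105 x 75 x 95 mm, at the left of the bench; a bystander
- brush: wooden-handled hand brush lying lengthwise near the middle of the bench, between cover and plate; a bystander
Mind the look-alikes: they are no part of the job. Of the things like the plate, leave any that is purple; of the rest the larger one is meant.

How it is judged:
On the way:
1. the plate's front edge is under the lid's lip (x of plate_front in the frame of cover above 0.042 m and z of plate_front in the frame of cover between 0.048 and 0.06 m and y of plate in the frame of cover between -0.015 and 0.015 m), for 0.1 s.
At the end, for the whole second after the job is handed in: Gripper bears on the plate (over 2 N), holding it still: front edge 9 mm or more under the lip, within 6 mm of the recess's middle line, square within 0.05 rad, parallel to its floor within 0.025 rad, warmer bar down over 4.5 of its 6 mm, lid closed within 0.012 rad (x of plate_front in the frame of cover above 0.045 m and z of plate_front in the frame of cover between 0.049 and 0.0545 m and y of plate in the frame of cover between -0.006 and 0.006 m and angle between the z axis of plate and the z axis of cover, either way round below 0.025 rad and angle between the x axis of plate and the x axis of cover, either way round below 0.05 rad and angle between plate's own z axis and vertical below 0.1 rad and value of joint warmer above 0.0045 m and value of joint lid below 0.012 rad and contact force between the fingers and plate above 2 N and linear speed of plate below 0.02 m/s); the arm keeps its last pose, push and grip.
It fails at once if the lid is lifted (more than 0.035 rad, 6.6 mm at the lip) (value of joint lid above 0.035 rad).
It fails at once if another thing on the bench is moved by more than 30 mm (distance of any of screwdriver, screw_dish, mug, multimeter, lube, brew_group, brush from where it was at the start of the episode above 0.03 m).
It also fails if it takes over 38 s, if anything falls off the work surface, if the arm or the gripper's body presses on something with over 40 N, if the wrist force passes 120 N, or if a joint passes its speed limit or range.

## Working session

There is one attempt and no reset: what is moved stays moved. The work goes in short steps, Python scripts to look and compute and a shell command to move; the robot and the scene stay as the last step left them, time stands still between calls to the robot, and variables do not carry over. Pictures are saved under pics/ and viewed, at most 10 in all, crops included, and the job is handed in when it is done.

```bash
mkdir -p pics; ls; cat > h.py <<'E'
import numpy as np,cv2
from cell import status,optics,manip,masks_of
def ray(im,px):
    p=cv2.undistortPoints(np.array([[px]],float),im["K"],np.array(im["distortion"],float))[0,0]
    T=np.array(im["world_from_camera"]);return T[:3,3],T[:3,:3]@np.array([p[0],p[1],1.])
def at(im,px,z):
    o,d=ray(im,px);return o+d*(z-o[2])/d[2]
def proj(im,P):
    T=np.linalg.inv(np.array(im["world_from_camera"]))
    return cv2.projectPoints(np.atleast_2d(np.array(P,float)),cv2.Rodrigues(T[:3,:3])[0],T[:3,3],np.array(im["K"],float),np.array(im["distortion"],float))[0][:,0]
def tri(obs):
    A=np.zeros((3,3));b=np.zeros(3)
    for im,px in obs:
        o,d=ray(im,px);d=d/np.linalg.norm(d);M=np.eye(3)-np.outer(d,d);A+=M;b+=M@o
    return np.linalg.solve(A,b)
E
python3 - <<'E'
from h import *
np.set_printoptions(precision=4,suppress=True)
print(status.read_state(),manip.tcp_to_tips)
for c in("top","side"):
    im=optics.get_image(c);cv2.imwrite(f"pics/{c}0.png",im["color"][...,::-1]);print(c,im["K"],im["distortion"],im["world_from_camera"])
    for n in("plate","cover","recess","lip","warmer","rail_mid","lid"):
        print(n,[(round(m["score"],2),m["centre"],m["mask"].sum()) for m in masks_of(c,n)])
E
```

```text
pics
{'time': 0.0, 'joint_positions': array([-1.3733,  0.3812,  1.2983, -0.    ,  1.4636, -0.2153]), 'dq': array([ 0.001 ,  0.0008, -0.0001, -0.0014, -0.0011, -0.0006]), 'joint_efforts': array([ -0.0012, -44.8467, -23.1278,  -0.0002,   0.0048,  -0.    ]), 'position': array([ 0.2206, -0.5035,  0.2527]), 'ee_rot': array([-3.0735, -0.6435, -0.    ]), 'ft_force': array([ 0.1649,  0.2148, -0.4511]), 'torque': array([-0.0438,  0.0208, -0.0455]), 'grip_force': 0.0, 'width': 0.08546104132662963} 0.022
top [[390.9607   0.     281.329 ]
 [  0.     390.9607 210.329 ]
 [  0.       0.       1.    ]] [-0.0407  0.      0.      0.      0.    ] [[-0.0002 -0.9752  0.2212  0.2588]
 [-1.      0.0012  0.0045  0.0066]
 [-0.0047 -0.2212 -0.9752  1.2796]
 [ 0.      0.      0.      1.    ]]
plate [(0.84, [333.5, 267.1], np.int64(407)), (0.77, [212.4, 287.4], np.int64(777)), (0.76, [226.9, 223.0], np.int64(1682))]
cover [(0.62, [359.4, 189.1], np.int64(7176))]
recess [(0.61, [355.8, 187.2], np.int64(7336))]
lip [(0.8, [356.1, 184.9], np.int64(7311))]
warmer [(0.84, [354.8, 224.3], np.int64(316)), (0.33, [225.
[... 341 characters left out ...]
 0.9761 -0.1494  0.1582  0.2184]
 [-0.2167 -0.7307  0.6474 -1.2402]
 [ 0.0189 -0.6662 -0.7455  1.4796]
 [ 0.      0.      0.      1.    ]]
plate [(0.77, [217.6, 184.1], np.int64(202)), (0.76, [256.2, 182.7], np.int64(1015)), (0.75, [235.5, 267.1], np.int64(678))]
cover [(0.89, [318.4, 265.4], np.int64(6610))]
recess [(0.59, [316.9, 265.9], np.int64(6636))]
lip [(0.91, [317.8, 269.2], np.int64(6510))]
warmer [(0.62, [283.0, 261.4], np.int64(199)), (0.35, [263.7, 117.8], np.int64(526))]
rail_mid [(0.83, [258.9, 183.8], np.int64(983)), (0.68, [236.8, 266.1], np.int64(659)), (0.45, [216.6, 184.6], np.int64(208))]
lid [(0.8, [335.7, 258.6], np.int64(3421)), (0.28, [318.4, 269.5], np.int64(6474))]
```

View pics/top0.png

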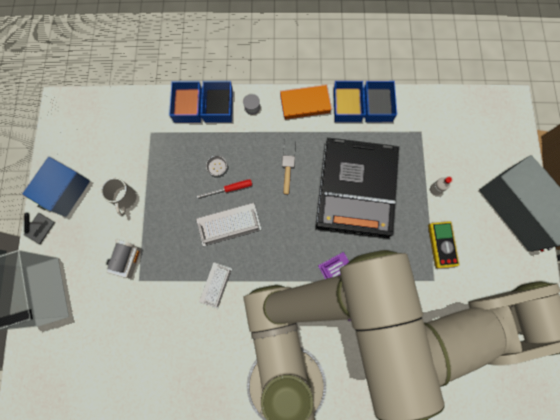

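View pics/side0.png

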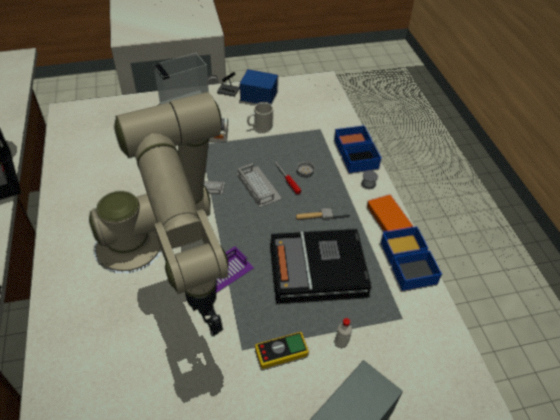

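The top view shows the plate as the larger white one at (228,224). The smaller white one at (215,285) and the purple one at (335,265) are decoys. The cover is at (358,188), with its lid away from the robot. Next I fit box models to the masks in both views and crop the plate to see where its rail is.

```bash
cat > fit.py <<'E'
from h import *
from scipy.optimize import minimize
def hullmask(im,P):
    m=np.zeros((1680,2240),np.uint8);h=cv2.convexHull((proj(im,P)*4+1.5).astype(np.int32))
    cv2.fillConvexPoly(m,h,1);return cv2.resize(m.astype(np.float32),(560,420),interpolation=cv2.INTER_AREA)
def place(P,q):
    c,s=np.cos(q[2]),np.sin(q[2]);return np.array(P)@np.array([[c,s,0],[-s,c,0],[0,0,1]])+[q[0],q[1],0]
def fit(obs,P,q0):
    def f(q):
        l=0
        for im,m in obs:
            h=hullmask(im,place(P,q));l+=1-np.minimum(h,m).sum()/np.maximum(h,m).sum()
        return l/len(obs)
    b=min((minimize(f,[q0[0],q0[1],q0[2]+d],method="Nelder-Mead",options=dict(initial_simplex=[[q0[0]+a,q0[1]+b,q0[2]+d+e] for a,b,e in((0,0,0),(.02,0,0),(0,.02,0),(0,0,.2))],xatol=1e-4,fatol=1e-4)) for d in(-.15,0,.15)),key=lambda r:r.fun)
    return b.x,b.fun
def box(x0,x1,y0,y1,z0,z1): return [(x,y,z) for x in(x0,x1) for y in(y0,y1) for z in(z0,z1)]
COVER=box(-.068,.236,-.122,.122,0,.065)
PLATE=box(-.048,.048,-.1,.1,0,.004)+box(-.045,-.035,-.093,.093,.026,.040)
E
python3 - <<'E'
from fit import *
np.set_printoptions(precision=4,suppress=True)
I={c:optics.get_image(c) for c in("top","side")}
mk=lambda c,n,px:min(masks_of(c,n),key=lambda m:np.hypot(*(np.array(m["centre"])-px)))["mask"]
C=[(I["top"],mk("top","cover",(359,189))),(I["side"],mk("side","cover",(318,265)))]
P=[(I["top"],mk("top","plate",(228,224))),(I["side"],mk("side","plate",(257,183)))]
g=at(I["top"],(358,210),.05);print(g)
for o in(C,C[:1],C[1:]):print("cover",fit(o,COVER,(g[0]-.0,g[1],-.06)))
g=at(I["top"],(228,224),.01);print(g)
for y in(.2,.2+np.pi):
  for o in(P,P[:1],P[1:]):print("plate",fit(o,PLATE,(g[0],g[1],y)))
a=I["top"]["color"][195:255,185:275];b=I["side"]["color"][155:215,225:315]
d=I["top"]["color"][130:250,310:410]
cv2.imwrite("pics/c1.png",np.hstack([cv2.resize(a,None,fx=4.4,fy=4.4,interpolation=2),cv2.resize(b,None,fx=4.4,fy=4.4,interpolation=2)])[...,::-1])
E
```

```text
Traceback (most recent call last):
ValueError: min() iterable argument is empty
```

```bash
cat >> fit.py <<'E'
def mk(c,names,px):
    for _ in range(4):
        for n in names:
            r=[m for m in masks_of(c,n) if np.hypot(*(np.array(m["centre"])-px))<15]
            if r:return r[0]["mask"]
        optics.get_image(c)
E
cat > m1.py <<'E'
from fit import *
np.set_printoptions(precision=4,suppress=True)
I={c:optics.get_image(c) for c in("top","side")}
C=[(I["top"],mk("top",["cover","lip","recess"],(359,189))),(I["side"],mk("side",["cover","lip","recess"],(318,265)))]
P=[(I["top"],mk("top",["plate","rail_mid"],(228,224))),(I["side"],mk("side",["plate","rail_mid"],(257,183)))]
g=at(I["top"],(358,210),.05);print(g)
for o in(C,C[:1],C[1:]):print("cover",fit(o,COVER,(g[0]-.0,g[1],-.06)))
g=at(I["top"],(228,224),.01);print(g)
for y in(.2,.2+np.pi):
  for o in(P,P[:1],P[1:]):print("plate",fit(o,PLATE,(g[0],g[1],y)))
a=I["top"]["color"][195:255,185:275];b=I["side"]["color"][155:215,225:315]
cv2.imwrite("pics/c1.png",np.hstack([cv2.resize(a,None,fx=4.4,fy=4.4,interpolation=2),cv2.resize(b,None,fx=4.4,fy=4.4,interpolation=2)])[...,::-1])
E
python3 m1.py
```

```text
[ 0.5385 -0.2352  0.05  ]
cover (array([ 0.5358, -0.2281, -0.1303]), np.float64(0.027932465076446533))
cover (array([ 0.5356, -0.227 , -0.1301]), np.float64(0.025145411491394043))
cover (array([ 0.5355, -0.2304, -0.1286]), np.float64(0.024243652820587158))
[0.5007 0.1889 0.01  ]
plate (array([0.5012, 0.1895, 0.2527]), np.float64(0.0783710777759552))
plate (array([0.5006, 0.1884, 0.2566]), np.float64(0.04341566562652588))
plate (array([0.5018, 0.1945, 0.2714]), np.float64(0.0864250659942627))
plate (array([0.4977, 0.1889, 3.3834]), np.float64(0.1441042423248291))
plate (array([0.4973, 0.1867, 3.4285]), np.float64(0.07543623447418213))
plate (array([0.4964, 0.193 , 3.3757]), np.float64(0.18924391269683838))
```

View pics/c1.png

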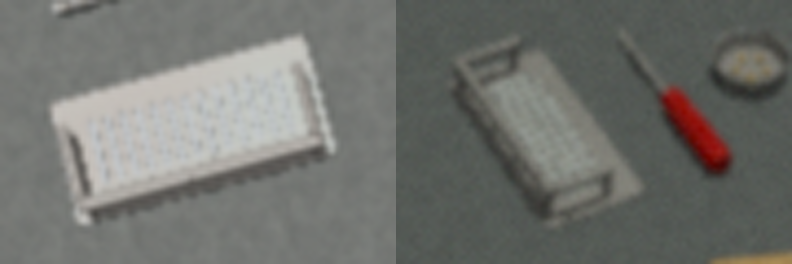

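The plate's rail is on the robot side: in the top crop it runs along the lower edge, about (80..330,150..210). So its front points away from the robot, with a yaw of about 0.25. The plate sits near (0.501,0.190), and the cover near (0.536,-0.228) with yaw -0.13. Next I compute the approach.

```bash
cat > go.py <<'E'
from h import *
from scipy.spatial.transform import Rotation as Ro
np.set_printoptions(precision=4,suppress=True)
def tool(yaw,pitch=0,roll=0):
    # frame F: x fwd at yaw, pitched by 'pitch' (rear up, front down); tool y=F x, tool z=-F z
    F=Ro.from_euler("ZYX",[yaw,pitch,roll]).as_matrix();return np.c_[-F[:,1]*-1*-1*-1,F[:,0],-F[:,2]] if 0 else np.c_[np.cross(F[:,0],-F[:,2]),F[:,0],-F[:,2]]
def rows(p,R,s=None):
    s=s or status.read_state();R0=Ro.from_rotvec(s["ee_rot"]).as_matrix()
    t=R0.T@(np.array(p)-s["position"])/.5;w=Ro.from_matrix(R0.T@R).as_rotvec()/(2*np.pi)
    print(np.round(t,4),np.round(w,4),"mm",np.linalg.norm(t)*500,"deg",np.linalg.norm(w)*360)
E
sed -i 's/return np.c_\[-F.*else /return /' go.py
python3 - <<'E'
from go import *
rows((.4623,.181,.15),tool(.254))
E
```

```text
[ 0.9922 -1.0606  0.2066] [-0.     -0.     -0.2247] mm 733.4938277689605 deg 80.90045264559865
```

```bash
python3 -m pendant '[[[0.1,-0.1,0,0,0,-0.03,0.2],[0.2,-0.21,0,0,0,-0.06,0.2],[0.3,-0.32,0,0,0,-0.09,0.2],[0.4,-0.42,0,0,0,-0.12,0.2],[0.5,-0.53,0,0,0,-0.15,0.2],[0.6,-0.64,0,0,0,-0.18,0.2],[0.7,-0.75,0,0,0,-0.2,0.2],[0.8,-0.85,0.05,0,0,-0.2247,0.2],[0.9,-0.95,0.1,0,0,-0.2247,0.2],[0.9,-0.95,0.1,0,0,-0.2247,0.2]]]' 60; python3 - <<'E'
from go import *
rows((.4623,.181,.12),tool(.254))
rows((.4623,.181,.038),tool(.254))
E
```

```text
time: 2.5
position: [0.4308, 0.082, 0.2119]
ee_rot: [1.921, 2.484, 0.001]
ft_force: [0.9, -1.0, 0.9]
width: 0.051
grip_force: 0.0
[0.176  0.1106 0.1838] [0.0002 0.0001 0.    ] mm 138.71539464699507 deg 0.0764430589890401
[0.1761 0.1104 0.3478] [0.0002 0.0001 0.    ] mm 202.5688608110688 deg 0.0764430589890401
```

```bash
python3 -m pendant '[[[0,0,0,0,0,0,0.2],[0,0,0,0,0,0,0.2]]]'; python3 - <<'E'
from go import *
rows((.4623,.181,.12),tool(.254))
rows((.4623,.181,.038),tool(.254))
E
```

```text
time: 2.75
position: [0.4302, 0.0797, 0.2121]
ee_rot: [1.922, 2.485, -0.0]
ft_force: [-0.8, -0.8, 0.5]
width: 0.0512
grip_force: 0.0
[0.18   0.1132 0.1841] [-0.      0.      0.0001] mm 140.63231760713222 deg 0.02755718895589204
[0.18   0.1132 0.3481] [-0.      0.      0.0001] mm 203.9726385589303 deg 0.02755718895589204
```

```bash
python3 -m pendant '[[[0.1,0.06,0.1,0,0,0,0.2],[0.18,0.113,0.16,0,0,0,0.2],[0.18,0.113,0.22,0,0,0,0.2],[0.18,0.113,0.29,0,0,0,0.2],[0.18,0.113,0.33,0,0,0,0.2],[0.18,0.113,0.348,0,0,0,0.2],[0.18,0.113,0.348,0,0,0,0.2],[0.18,0.113,0.348,0,0,0,-1],[0.18,0.113,0.348,0,0,0,-1],[0.18,0.113,0.348,0,0,0,-1],[0.18,0.113,0.348,0,0,0,-1],[0.18,0.113,0.348,0,0,0,-1]]]' 60; python3 - <<'E'
from go import *
im=optics.get_image("side");cv2.imwrite("pics/g1.png",cv2.resize(im["color"][130:250,180:340],None,fx=4,fy=4,interpolation=2)[...,::-1])
E
```

```text
time: 4.25
position: [0.4629, 0.1813, 0.0389]
ee_rot: [1.921, 2.484, 0.002]
ft_force: [0.4, -0.5, 6.9]
width: 0.009
grip_force: 59.2
```

View pics/g1.png

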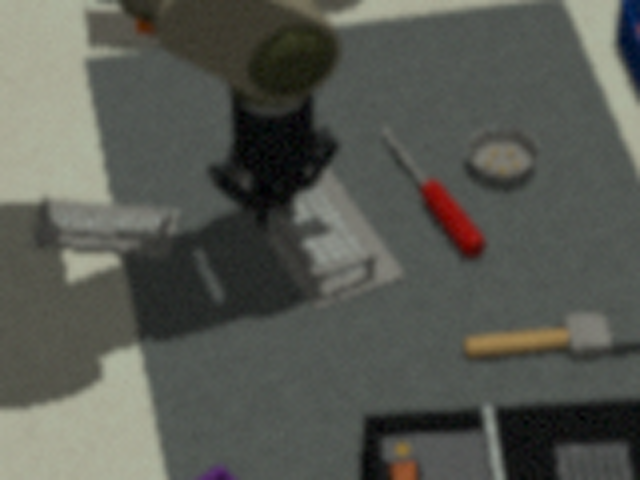

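Grasped: the width is 9 mm at 59 N, and side-picture pixel (265,210) shows the fingers on the rail. Next I lift it and work out the staging pose above the recess, tilted.

```bash
cat >> go.py <<'E'
import json,os
G=np.array([-.040,0.001,.0389])   # TCP in plate frame
COV=np.array([.5358,-.2285,-.130])
def target(xf,zf,pitch,y=0.,yaw=0.):
    """front bottom edge of plate at (xf,y,zf) in cover frame -> TCP pos, R"""
    R=Ro.from_euler("ZYX",[COV[2]+yaw,pitch,0]).as_matrix()
    c,s=np.cos(COV[2]),np.sin(COV[2])
    f=np.array([COV[0]+c*xf-s*y,COV[1]+s*xf+c*y,zf])
    return f+R@(G-[.048,0,0]),tool(COV[2]+yaw,pitch)
def now():
    s=status.read_state();R=Ro.from_rotvec(s["ee_rot"]).as_matrix()
    F=np.c_[np.cross(R[:,1],-R[:,2]),R[:,1],-R[:,2]];F=np.c_[R[:,1],np.cross(-R[:,2],R[:,1]),-R[:,2]]
    p=s["position"]-F@G;C=Ro.from_euler("Z",COV[2]).as_matrix()
    e=Ro.from_matrix(C.T@F).as_euler("ZYX")
    print("plate in cover",C.T@(p-[COV[0],COV[1],0]),"front",C.T@(p+F@[.048,0,0]-[COV[0],COV[1],0]),"ypr",e,"F",s["ft_force"],"T",s["torque"],"grip",s["grip_force"],"t",s["time"]);return p,F
E
python3 - <<'E'
from go import *
now()
rows(*target(.018,.085,.17))
E
```

```text
plate in cover [-0.0879  0.4109  0.    ] front [-0.0434  0.4289  0.0001] ypr [ 0.3843 -0.0018 -0.0005] F [-1.2587 -0.9798  6.9257] T [-0.1222  0.1008  0.1105] grip 59.23362672328949 t 4.3
[-0.7815 -0.1791 -0.1987] [0.027  0.0052 0.061 ] mm 412.9925393785818 deg 24.098082463734
```

```bash
python3 -m pendant '[[[0,0,-0.02,0,0,0,-1],[0,0,-0.08,0,0,0,-1],[0,0,-0.18,0,0,0,-1],[-0.08,-0.02,-0.26,0,0,0,-1],[-0.18,-0.04,-0.3,0.0,0,0.015,-1],[-0.29,-0.06,-0.3,0.007,0,0.03,-1],[-0.4,-0.08,-0.3,0.014,0.002,0.045,-1],[-0.5,-0.11,-0.3,0.02,0.004,0.061,-1],[-0.6,-0.14,-0.3,0.027,0.0052,0.061,-1],[-0.7,-0.16,-0.29,0.027,0.0052,0.061,-1],[-0.76,-0.179,-0.26,0.027,0.0052,0.061,-1],[-0.7815,-0.1791,-0.22,0.027,0.0052,0.061,-1],[-0.7815,-0.1791,-0.1987,0.027,0.0052,0.061,-1],[-0.7815,-0.1791,-0.1987,0.027,0.0052,0.061,-1],[-0.7815,-0.1791,-0.1987,0.027,0.0052,0.061,-1]]]' 90; cat > m2.py <<'E'
from go import *
from fit import mk
import sys
p,F=now()
out=[]
for c,b in(("top",(310,160)),("side",(235,210))):
    im=optics.get_image(c);x=im["color"].copy()
    k=5 if c=="top" else 5
    crop=cv2.resize(x[b[1]:b[1]+100,b[0]:b[0]+90 if c=="top" else b[0]+110],None,fx=4 if c=="top" else 3.6,fy=4 if c=="top" else 3.6,interpolation=2)
    f=4 if c=="top" else 3.6
    def L(P,col):
        q=(proj(im,P)-b+.5)*f-.5
        for u,v in zip(q,np.roll(q,-1,0)):cv2.line(crop,tuple(int(a) for a in np.round(u)),tuple(int(a) for a in np.round(v)),col,1,16)
    pl=lambda P:np.array(P)@F.T+p
    L(pl([(-.048,-.1,.004),(.048,-.1,.004),(.048,.1,.004),(-.048,.1,.004)]),(255,0,0))
    L(pl([(-.045,-.093,.04),(-.035,-.093,.04),(-.035,.093,.04),(-.045,.093,.04)]),(255,255,0))
    C=Ro.from_euler("Z",COV[2]).as_matrix();cv=lambda P:np.array(P)@C.T+[COV[0],COV[1],0]
    L(cv([(-.054,-.104,.06),(.036,-.104,.06),(.036,.104,.06),(-.054,.104,.06)]),(0,255,0))
    L(cv([(-.068,-.122,.06),(.236,-.122,.065),(.236,.122,.065),(-.068,.122,.06)]),(0,255,255))
    out.append(crop)
h=max(o.shape[0] for o in out);out=[cv2.copyMakeBorder(o,0,h-o.shape[0],0,0,0) for o in out]
cv2.imwrite(sys.argv[1],np.hstack(out)[...,::-1])
E
python3 m2.py pics/s1.png
```

```text
time: 6.18
position: [0.474, -0.219, 0.1381]
ee_rot: [-2.261, -1.985, 0.171]
ft_force: [0.0, 0.8, -3.6]
width: 0.0081
grip_force: 88.2
plate in cover [-0.0297  0.0004  0.093 ] front [0.0176 0.0004 0.0848] ypr [ 0.0004  0.1709 -0.0007] F [ 0.0323  0.8287 -3.6111] T [-0.0274 -0.0866 -0.0362] grip 88.22757482528687 t 6.175
```

View pics/s1.png

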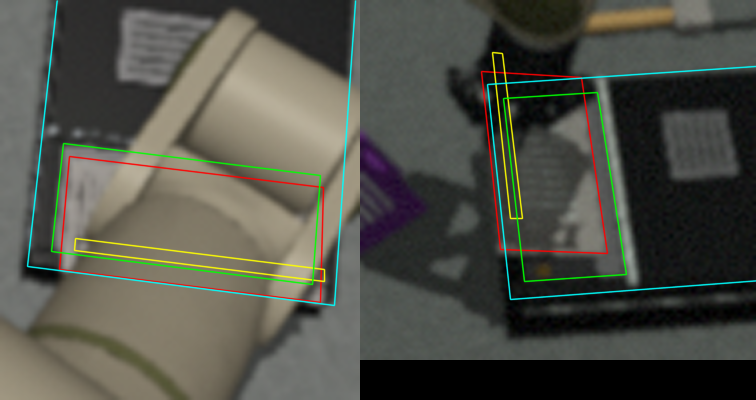

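The overlay roughly agrees: in the side view the trim is at (600..637,80..285) and the plate's near end is at about (500..607,250). For precision I take a zoom with only corner dots.

```bash
cat > m3.py <<'E'
from go import *
import sys
p,F=now();out=[]
B={"top":(316,185,40,60),"side":(255,180,70,75)} if len(sys.argv)<3 else eval(sys.argv[2])
for c,(x0,y0,w,h) in B.items():
    im=optics.get_image(c);f=7
    crop=cv2.resize(im["color"][y0:y0+h,x0:x0+w],None,fx=f,fy=f,interpolation=cv2.INTER_CUBIC)
    crop=np.clip(crop.astype(float)*1.3,0,255).astype(np.uint8)
    C=Ro.from_euler("Z",COV[2]).as_matrix()
    D=lambda P,col:[cv2.circle(crop,tuple(int(a) for a in np.round((q-(x0,y0)+.5)*f-.5)),2,col,-1) for q in proj(im,P)]
    t=np.linspace(-1,1,9)[:,None];ln=lambda a,b:np.array(a)*(1-t)/2+np.array(b)*(1+t)/2
    for a,b in(((-.048,-.1,.004),(.048,-.1,.004)),((.048,.1,.004),(.048,-.1,.004)),((-.048,.1,.004),(.048,.1,.004))):D(ln(a,b)@F.T+p,(255,0,0))
    for a,b,col in(((-.054,-.104,.06),(-.054,.104,.06),(0,255,0)),((-.054,-.104,.06),(.036,-.104,.06),(0,255,0)),((-.054,.104,.06),(.036,.104,.06),(0,255,0)),((.036,-.118,.06),(.036,.118,.06),(0,255,0)),((-.068,-.122,.06),(.236,-.122,.06),(0,255,255)),((-.068,-.122,.06),(-.068,.122,.06),(0,255,255)),((-.068,.122,.06),(.236,.122,.06),(0,255,255))):D(ln(a,b)@C.T+[COV[0],COV[1],0],col)
    out.append(crop)
h=max(o.shape[0] for o in out);cv2.imwrite(sys.argv[1],np.hstack([cv2.copyMakeBorder(o,0,h-o.shape[0],0,0,0) for o in out])[...,::-1])
E
python3 m3.py pics/s2.png
```

```text
plate in cover [-0.0296  0.0002  0.093 ] front [0.0177 0.0003 0.0849] ypr [ 0.0002  0.1706 -0.0009] F [ 0.3725 -0.1169 -3.2109] T [-0.0389 -0.0649 -0.0268] grip 88.22682738304138 t 6.275
```

View pics/s2.png

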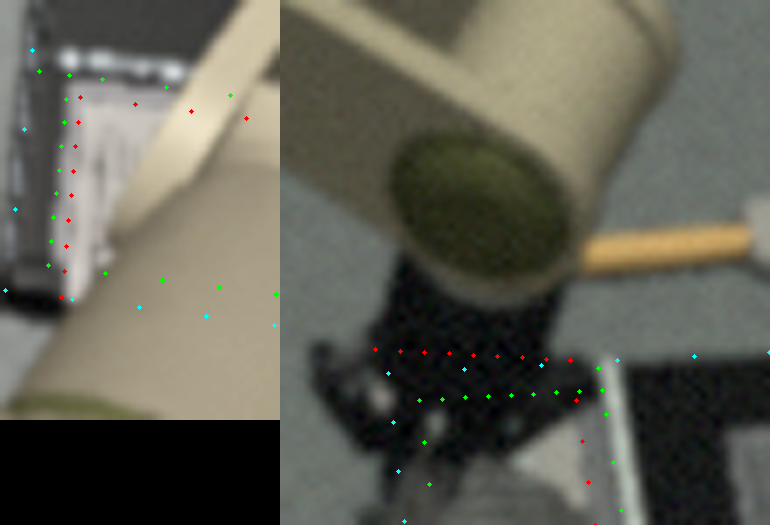

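```bash
sed -i 's/crop.astype(float)\*1.3,/(crop.astype(float)-K[0])*K[1],/; s/^p,F=now/K=(90,1.7)\np,F=now/' m3.py; sed -i 's/),2,col,-1)/),1,col,-1)/' m3.py; python3 m3.py pics/s3.png '{"top":(316,185,40,45),"side":(262,225,70,75)}'
```

```text
plate in cover [-0.0297  0.0001  0.0928] front [0.0176 0.0001 0.0846] ypr [ 0.      0.1709 -0.0008] F [-0.7711 -0.4871 -4.4894] T [-0.0411 -0.0889 -0.0041] grip 88.22689533233643 t 6.375
```

View pics/s3.png

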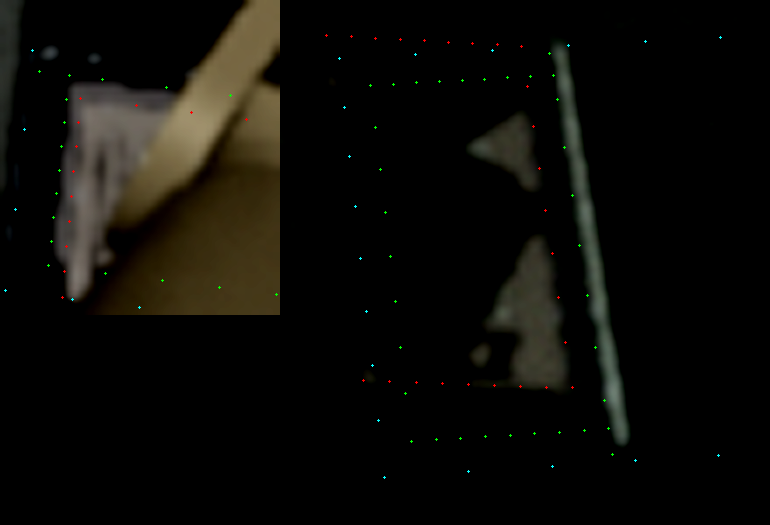

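In the zoom, the side view puts the plate's front edge within about 0.5 px of prediction ((566,385) against (570,385)). The trim ends at (558,42) and (622,445), so the cover sits about 2 mm further toward +x and +y relative to the plate. I correct for that and plan the insertion waypoints.

```bash
sed -i 's/^COV=.*/COV=np.array([.5374,-.2262,-.130])/' go.py; python3 - <<'E'
from go import *
now()
for a in((.025,.065,.17),(.025,.052,.17),(.036,.0515,.17),(.043,.0512,.17)):rows(*target(*a))
E
```

```text
plate in cover [-0.0311 -0.0025  0.0925] front [ 0.0162 -0.0025  0.0844] ypr [-0.0002  0.1712 -0.0006] F [-0.5785  0.1235 -2.6295] T [ 0.0174 -0.0156 -0.0185] grip 88.2270884513855 t 6.475
[0.005  0.0238 0.0354] [-0.0002  0.0001 -0.    ] mm 21.454721313742844 deg 0.07607096727491269
[0.005  0.0282 0.061 ] [-0.0002  0.0001 -0.    ] mm 33.68971058939238 deg 0.07607096727491269
[0.005  0.0501 0.0582] [-0.0002  0.0001 -0.    ] mm 38.47423271343293 deg 0.07607096727491269
[0.005  0.064  0.0564] [-0.0002  0.0001 -0.    ] mm 42.72042562889799 deg 0.07607096727491269
```

```bash
python3 -m pendant '[[[0.005,0.012,0.015,0,0,0,-1],[0.005,0.024,0.035,0,0,0,-1],[0.005,0.025,0.045,0,0,0,-1],[0.005,0.027,0.054,0,0,0,-1],[0.005,0.028,0.061,0,0,0,-1],[0.005,0.028,0.061,0,0,0,-1],[0.005,0.028,0.061,0,0,0,-1]]]'; python3 - <<'E'
from go import *
now()
for a in((.036,.0515,.17),(.043,.0512,.17),(.048,.051,.17)):rows(*target(*a))
E
```

```text
time: 7.35
position: [0.4827, -0.2183, 0.1051]
ee_rot: [-2.261, -1.984, 0.171]
ft_force: [0.2, -0.3, -3.5]
width: 0.0081
grip_force: 88.2
plate in cover [-0.0225 -0.0003  0.06  ] front [ 0.0248 -0.0003  0.0518] ypr [-0.0005  0.1713 -0.0006] F [ 0.236  -0.2728 -3.4875] T [-0.0505 -0.0995 -0.0067] grip 88.20180058479309 t 7.35
[ 0.0005  0.0221 -0.003 ] [-0.0002  0.0001 -0.0001] mm 11.13657531779471 deg 0.08497850839802144
[ 0.0005  0.036  -0.0048] [-0.0002  0.0001 -0.0001] mm 18.142021071782228 deg 0.08497850839802144
[ 0.0005  0.0459 -0.0061] [-0.0002  0.0001 -0.0001] mm 23.145718115829087 deg 0.08497850839802144
```

```bash
python3 -m pendant '[[[0.0005,0.009,-0.001,0,0,0,-1],[0.0005,0.018,-0.0025,0,0,0,-1],[0.0005,0.026,-0.0035,0,0,0,-1],[0.0005,0.034,-0.0045,0,0,0,-1],[0.0005,0.038,-0.005,0,0,0,-1],[0.0005,0.038,-0.005,0,0,0,-1]]]'; python3 m3.py pics/s4.png '{"top":(316,185,40,45),"side":(262,225,70,75)}'; python3 - <<'E'
from go import *
from fit import *
for a in((.048,.051,.17),):rows(*target(*a))
print([(round(m["score"],2),m["centre"]) for m in masks_of("side","lid")])
E
```

```text
time: 8.1
position: [0.5017, -0.2204, 0.104]
ee_rot: [-2.261, -1.984, 0.171]
ft_force: [-0.1, 0.4, -3.6]
width: 0.0082
grip_force: 88.2
plate in cover [-0.0034  0.0001  0.0589] front [0.0439 0.0001 0.0507] ypr [-0.0003  0.1719 -0.0003] F [-0.1327  0.4186 -3.5821] T [ 0.0329 -0.0996 -0.0507] grip 88.24499130249023 t 8.1
[-0.0002  0.0082 -0.0017] [-0.0003  0.     -0.0001] mm 4.167093771700799 deg 0.11436996921803173
[(0.82, [336.3, 258.7])]
```

View pics/s4.png

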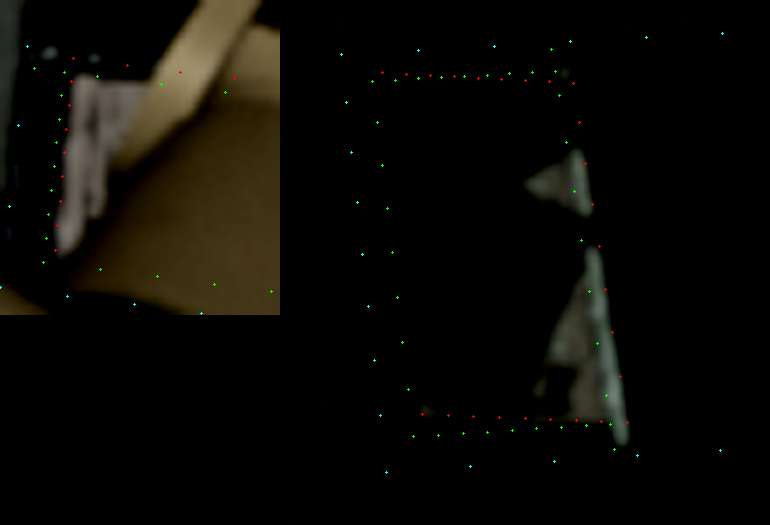

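The plate now meets the trim in the side view ((610,420) against a trim end at (622,445)), and the lid hasn't moved. There is no contact force, so it is cleanly under the lip. Now the last few mm in.

```bash
python3 -m pendant '[[[0,0.004,-0.001,0,0,0,-1],[0,0.008,-0.0017,0,0,0,-1],[0,0.008,-0.0017,0,0,0,-1]]]'; python3 - <<'E'
from go import *
now()
for a in((.048,.0505,.12),(.048,.0505,.07),(.048,.0505,.035),(.048,.0502,0.015),(.048,.05,0)):rows(*target(*a))
E
```

```text
time: 8.62
position: [0.5058, -0.221, 0.1043]
ee_rot: [-2.261, -1.984, 0.171]
ft_force: [0.0, 0.1, -3.2]
width: 0.008
grip_force: 88.3
plate in cover [0.0008 0.0001 0.0591] front [0.0481 0.0001 0.0509] ypr [-0.0003  0.1716 -0.0004] F [ 0.039   0.0853 -3.2339] T [-0.0276 -0.0909  0.0065] grip 88.25358152389526 t 8.625
[-0.0002 -0.0038  0.01  ] [-0.0082  0.0001 -0.0001] mm 5.359238709701391 deg 2.9571386579724757
[-0.0002 -0.007   0.0191] [-0.0162  0.0001 -0.    ] mm 10.168120308115355 deg 5.821872450732555
[-0.0002 -0.009   0.0255] [-0.0217  0.0001 -0.    ] mm 13.531322950682526 deg 7.827210129570778
[-0.0002 -0.0099  0.0298] [-0.0249  0.0001 -0.    ] mm 15.715038464477416 deg 8.973120301971482
[-0.0002 -0.0106  0.033 ] [-0.0273  0.0001 -0.    ] mm 17.332006925823396 deg 9.832553758522403
```

```bash
python3 -m pendant '[[[0,-0.002,0.005,-0.0041,0,0,-1],[0,-0.0038,0.01,-0.0082,0,0,-1],[0,-0.0055,0.0145,-0.0122,0,0,-1],[0,-0.007,0.019,-0.0162,0,0,-1],[0,-0.008,0.0225,-0.019,0,0,-1],[0,-0.009,0.0255,-0.0217,0,0,-1],[0,-0.009,0.0255,-0.0217,0,0,-1],[0,-0.009,0.0255,-0.0217,0,0,-1]]]'; python3 - <<'E'
from go import *
now()
for a in((.048,.0502,0.015),(.048,.05,0),(.048,.049,0)):rows(*target(*a))
E
```

```text
time: 9.62
position: [0.4993, -0.2201, 0.0927]
ee_rot: [-2.342, -2.055, 0.037]
ft_force: [-0.6, 1.4, 3.5]
width: 0.0085
grip_force: 89.2
plate in cover [-0.      0.0001  0.0524] front [0.048  0.0001 0.0507] ypr [-0.0003  0.0352 -0.0004] F [-0.5564  1.4072  3.4586] T [ 0.1879  0.175  -0.0028] grip 89.2228102684021 t 9.625
[-0.0002 -0.0014  0.0046] [-0.0032  0.0001 -0.    ] mm 2.393883531131427 deg 1.1590485258177312
[-0.0002 -0.0025  0.0076] [-0.0056  0.0001 -0.    ] mm 4.019909842969704 deg 2.0183229631267183
[-0.0002 -0.0024  0.0096] [-0.0056  0.0001 -0.    ] mm 4.970404412790797 deg 2.0183229631267183
```

```bash
python3 -m pendant '[[[0,-0.0007,0.0023,-0.0016,0,0,-1],[0,-0.0014,0.0046,-0.0032,0,0,-1],[0,-0.002,0.006,-0.0044,0,0,-1],[0,-0.0025,0.0076,-0.0056,0,0,-1],[0,-0.0025,0.0076,-0.0056,0,0,-1],[0,-0.0025,0.0076,-0.0056,0,0,-1]]]'; python3 - <<'E'
from go import *
now()
for a in((.048,.049,0),(.048,.048,0)):rows(*target(*a))
E
```

```text
time: 10.38
position: [0.4978, -0.2199, 0.0889]
ee_rot: [2.361, 2.072, -0.0]
ft_force: [-1.3, 0.9, 7.0]
width: 0.0082
grip_force: 89.7
plate in cover [-0.0001  0.0001  0.05  ] front [0.0479 0.0001 0.0501] ypr [-0.0004 -0.0004 -0.0004] F [-1.2564  0.8562  6.9754] T [ 0.2864  0.2659 -0.0241] grip 89.68810200691223 t 10.375
[-0.0002  0.0001  0.0021] [ 0.0001  0.0001 -0.0001] mm 1.032177245768813 deg 0.038061255683367545
[-0.0002  0.0001  0.0041] [ 0.0001  0.0001 -0.0001] mm 2.0286198774316766 deg 0.038061255683367545
```

```bash
python3 -m pendant '[[[0,0,0.001,0,0,0,-1],[0,0,0.002,0,0,0,-1],[0,0,0.002,0,0,0,-1]]]'; python3 m3.py pics/s5.png '{"top":(316,185,50,55),"side":(262,225,60,75)}'; python3 - <<'E'
from go import *
print([(round(m["score"],2),m["centre"]) for m in masks_of("side","lid")])
E
```

```text
time: 10.75
position: [0.4978, -0.2199, 0.0889]
ee_rot: [2.36, 2.071, -0.0]
ft_force: [-3.9, 3.4, 14.4]
width: 0.0082
grip_force: 91.1
plate in cover [0.     0.     0.0501] front [0.048  0.     0.0501] ypr [-0.0003 -0.001  -0.0009] F [-3.8965  3.373  14.4273] T [ 0.6066  0.7471 -0.0188] grip 91.06221914291382 t 10.75
[(0.83, [334.1, 259.0])]
```

View pics/s5.png

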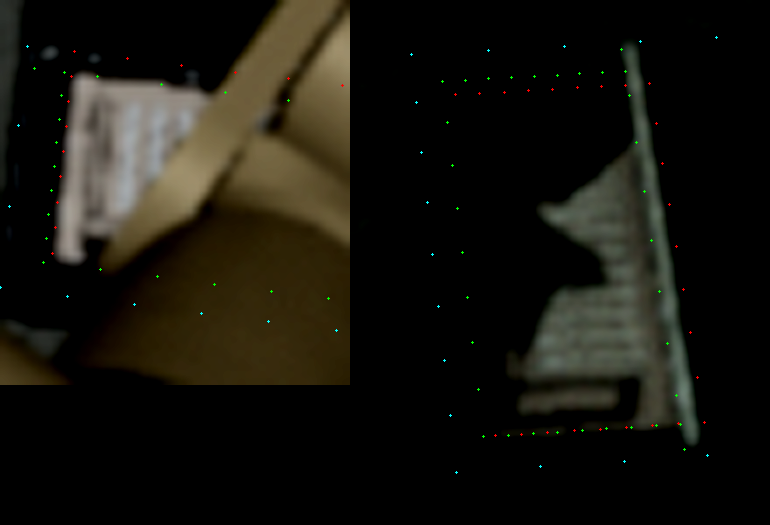

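The plate looks flat: in the side view its near edge lies along the recess side at about (640,428), and the trim is unmoved. Pressing 1 mm further raised the force without any motion, so it is bottomed out. I add a small forward nudge for margin under the lip.

```bash
python3 -m pendant '[[[0,0.0015,0,0,0,0,-1],[0,0.003,0,0,0,0,-1],[0,0.003,0,0,0,0,-1]]]'; python3 -c "from go import *;now()"
```

```text
time: 11.28
position: [0.4979, -0.2199, 0.0889]
ee_rot: [-2.36, -2.071, 0.003]
ft_force: [-11.6, 3.7, 19.1]
width: 0.0083
grip_force: 91.7
plate in cover [-0.0001  0.0001  0.0499] front [0.0479 0.0001 0.0498] ypr [-0.      0.0026 -0.0006] F [-11.6246   3.7336  19.1361] T [ 0.5219  1.9398 -0.0204] grip 91.71674966812134 t 11.275
```

```bash
python3 -c "from go import *;now();print(manip.hand_in())"
```

```text
plate in cover [-0.0001  0.0001  0.0499] front [0.0479 0.0001 0.0498] ypr [-0.      0.0026 -0.0006] F [-11.6246   3.7336  19.1361] T [ 0.5219  1.9398 -0.0204] grip 91.71674966812134 t 11.275
the job is handed in; nothing more can be done
None
```

I handed the job in at 11.3 s with the gripper still pressing the plate flat: by my estimate its front edge is about 12 mm under the lip, and the lid stayed closed in the pictures; `manip.hand_in()` gave no verdict.

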